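Advance the strip carrier and tuck the reference strip under its flap

TASK

Push the carrier along its rail, to the left, until it rests in the next station's detent. Then pick up the metal strip by its fin and slide its thin front edge under the lapped steel flap, centred and square, as far as the stop, without lifting the flap. Finish while still holding the strip there, pressed flat and gently on the sprung pad so that the pad stays pushed down by a few millimetres, and leave the other things on the worktop where they are.

Things in the scene. Friction and masses are not known exactly. Their poses are not given: they have to be found in the camera images.
- rail_base: Fixed rail fixture: grey base plate 130 x 340 mm with two steel rails. Origin at the centre of its underside on the worktop. Its y axis is the rail direction (+y = leftwards, the way the carrier must go); its x axis points away from the robot; it may be yawed by up to 0.25 rad. The highest fixed parts are end stops 31 mm high, at 162 mm to either side.
- carrier (a joint): Travel in m of the aluminium carrier along the rail's +y. The first station is at 0, the next at 0.080; end stops at -0.012 and 0.100. It starts anywhere from 0 to 0.035. A sprung ball on the front of the base drops into a notch at each station: within about 3 mm of a station it pulls the carrier to the exact place and then holds it with about 5 N; elsewhere the carrier stays where it is left (sliding friction about 1 N, with damping).
- post (a point): On the axis of the carrier's upright steel push post, 13 mm in diameter, at height 70 mm above the worktop; the post's top is at 88 mm and its foot stands on the carrier's deck at 28 mm. It stands at the carrier's right (-y) side; free space to its right above 35 mm. Same axes as rail_base; moves with the carrier.
- seat (a point): Where the middle of the strip's front lower edge belongs: on the face of the stop under the flap, centred between the cheeks, 46 mm above the worktop at the height of the unpressed pad. Moves with the carrier. Its +x axis is the direction in which the strip is slid in (same axes as rail_base). The stop is a cross wall on the carrier; the clear width between the cheeks beside the flap is 70 mm. From the post, the seat lies 25 mm further along +x and 56 mm along +y.
- flap_edge (a point): Middle of the lower free edge of the lapped flap, a flat steel plate 50 x 84 x 2.5 mm. Closed, its underside is 53.5 mm above the worktop, 7.5 mm above the pad, and its free edge, facing the robot, lies 25 mm before the seat (along -x).
- flap (a joint): Angle of the flap in rad: 0 closed (lying on the cheeks, held only by its weight of 60 g), grows as its edge nearest the robot is lifted about its far hinge, 48 mm behind that edge.
- pad (a joint): How far in m the sprung pad is pushed down: 0 unpressed, 0.008 at the end of its travel. It takes about 2 N to start it moving and 0.9 N more for each mm. The pad goes straight down and stays level.
- pad_top (a point): Centre of the pad's upper face (104 x 58 mm, long side along x), 46 mm above the worktop when unpressed. The pad reaches from 1 mm before the stop to 105 mm before it; the carrier's deck ends 5 mm nearer the stop than the pad, 18 mm lower than the unpressed pad. 53 mm before the seat along x; same axes as rail_base.
- strip_fin (a point): Centre of the grey plastic grip fin of the loose metal strip, 22 mm above the strip's underside. The fin is 40 mm long (along the strip's x), 10 mm thick (along its y) and 36 mm high, its top 40 mm above the strip's underside. The strip is a plate 91 mm long (x), 50 mm wide (y), 4 mm thick, 70 to 130 g, its thin front edge (8 mm long nose, 2.4 mm thick, flush with the underside) at +x. It starts flat on the worktop at the right, yaw within 0.5 rad.
- strip_front (a point): Middle of the lower front edge of the strip: 65 mm ahead of strip_fin along the strip's x and 22 mm below it. Same axes as the strip.
- dropper: Bystander: brown dropper bottle, 36 mm wide, 104 mm high; origin under its centre.
- coverslips: Bystander: small carton 40 x 62 x 24 mm; origin under its centre.
- dish: Bystander: petri dish 62 mm wide, 16 mm high; origin under its centre. Further left stands the fixed tall microscope (about 0.4 m high, 0.2 m wide, centred near x 0.45, y 0.54): keep the arm clear of it.
- tape: Bystander: roll of tape 62 mm wide, 19 mm high; origin under its centre.
Mind the look-alikes: they are no part of the job. What is shaped like the part that bears strip_fin but blue or red is not meant.

How it is judged:
By the outcome, as a careful person would: the job done as asked, in the order asked, and still so for the second after the job is handed in, while the arm keeps its last pose, push and grip.
It also fails if it takes over 72 s, if anything falls off the work surface, if the arm or the gripper's body presses on something with over 40 N, if the wrist force passes 120 N, or if a joint passes its speed limit or range.

ROBOT

A 6-joint arm with a two-finger parallel gripper is mounted at the origin on a cart in front of the work surface, level with it; the furniture and walls round the work are solid. World frame = base frame: x ahead of the robot, y to its left, z up, the work surface at z = 0. Lengths are in m, angles in rad, forces in N, time in s.
With the tool pointing down it reaches from about 0.425 to 1.125 m from the base axis. Payload 14.9 kg.
Tool frame: the origin (TCP) lies on the centre line of the jaws, within the pads' length; the fingertips stand 19 mm ahead of it and the grasp point (between the pads) is the TCP (finger_overhang is the distance from the TCP to the fingertips, in m); z points along the fingers, y is the line along which they close (so a half turn about z gives the same grasp; the last joint's range is limited). The gripper opens to 91 mm and grips with 3 to 60 N. Pads are 32 mm wide; open, the fingers measure 118 mm over their backs; the gripper's body (76 mm by 178 mm) begins 60 mm behind the grasp point.
Start: joints at [1.21, 0.379, 1.734, -0, 1.028, -0.033], TCP at [0.225, 0.663, 0.233] pointing down, gripper open.
Joint ranges: [-2.77, 2.77], [-0.74, 2.19], [0, 2.66], [-1.06, 4.2], [0.31, 2.87], [-3.08, 3.08]. Speed limits (rad/s): [1.89, 1.89, 2.39, 3.14, 3.14, 3.14].

INTERFACE

Orientations are given as a rotation vector (axis times angle).
In Python, from plant import movep, move_straight, movej, ungrasp, grasp, dwell, solve_ik, snapshot, Unreachable, job_done, spot_in, outline_of, current_time, current_joint_positions, current_dq, current_effort, current_tool_pos, current_ee_rot, current_ft_force, current_ft_torque, current_finger_gap, current_grip_force, finger_overhang gives the robot as it stands. Calls block until the motion is done:
- movep(position, orientation): joint-space move of the TCP to a pose.
- move_straight(position, attitude=None, vel=0.15): straight line of the TCP; attitude=None keeps the orientation; vel is the mean speed in m/s.
- movej(angles): joint-space move.
- ungrasp() and grasp(): open the fingers fully, or close them until they stop; the grip force is fixed at half the most.
- dwell(seconds).
- solve_ik(position, orientation): joint angles nearest the present ones, or None.
- snapshot(name): name is "side" or "top" or "wrist"; returns a dict with "pixels" (420x560x3 uint8, red, green, blue), "depth" (420x560 float32, m along the optical axis (not along the pixel's ray), 0 where there is no reading), "fx", "fy", "cx", "cy" (pixels), "k1" (the pictures are not rectified: a ray, as slopes to the right and down, at radius r is drawn at 1 + k1 r^2 times it, then the intrinsics apply), "eye" and "attitude" of the camera in the world. Camera axes: x right, y down, z forward; pixel columns grow to the right and rows downward; lengths in m; the calibration is good to about 2 mm. A picture is of the moment at which its call begins.
A pose or a line that the arm cannot do raises Unreachable and nothing moves.
- job_done(): hands the job in; it is judged then, once.
Trained networks look in a picture, given as the dict that the camera call returned (one of the last four; its "shot" number tells which), for a name from the list of things; names that differ only in an ending like _2 or _b are one class to them, and where a whole thing is asked for, a point or a joint stands for the part that bears it (a point fixed in the world has none). Each returns a list of dicts, best first, with "p" (0 to 1); they miss things now and then, are a little off and sometimes report something else, mostly with a low value. They report only what shows in the picture. A call takes as long as a camera call. They do not tell look-alikes from the thing itself.
- spot_in(label, picture): "point" ([x, y, z] in m, in world coordinates, good to about 4 mm: the middle of the surface that is visible of it).
- outline_of(label, picture): "pixels" (420x560 bool, what is visible of it).
Readings, each from a call of its own:
- current_time(): time.
- current_joint_positions(): joint angles.
- current_dq(): joint speeds.
- current_effort(): joint torques, N m.
- current_tool_pos(): TCP position.
- current_ee_rot(): TCP orientation.
- current_ft_force(): force on the tool from outside, world axes, zero at the start.
- current_ft_torque(): the same for the moment, N m.
- current_finger_gap(): finger opening in m.
- current_grip_force(): force on a finger pad.
Only numpy, scipy, OpenCV 4.12 (cv2) and the standard library are available. Lean on these libraries where they do the work, as an engineer would, in place of code of your own. Each camera call takes 0.05 s, during which the arm holds its last target. There are 200 camera calls.

## Working session

There is one attempt and no reset: what is moved stays moved. The work goes in short steps, each a Python script; the robot and the scene stay as the last script left them, time stands still between calls to the robot, and variables do not carry over. Pictures are saved under pics/ and viewed, at most 10 in all, crops included, and the job is handed in when it is done.

```bash
mkdir -p pics; ls; cat > h.py <<'E'
import numpy as np, cv2
from scipy.spatial.transform import Rotation as R
from plant import *
def att(s):
    a=np.array(s["attitude"],float)
    return a if a.shape==(3,3) else R.from_rotvec(a).as_matrix()
def cloud(s):
    h,w=s["depth"].shape
    K=np.array([[s["fx"],0,s["cx"]],[0,s["fy"],s["cy"]],[0,0,1.]])
    v,u=np.mgrid[:h,:w]
    xy=cv2.undistortPoints(np.stack([u,v],-1).reshape(-1,1,2).astype(float),K,np.array([s["k1"],0,0,0.])).reshape(h,w,2)
    d=s["depth"]
    P=np.dstack([xy[...,0]*d,xy[...,1]*d,d])@att(s).T+np.array(s["eye"])
    P[d<=0]=np.nan
    return P
def proj(s,p):
    c=att(s).T@(np.asarray(p)-s["eye"]); x=c[:2]/c[2]; x=x*(1+s["k1"]*(x@x))
    return np.array([s["fx"]*x[0]+s["cx"],s["fy"]*x[1]+s["cy"]])
def save(s,n,crop=None,z=1):
    im=s["pixels"][...,::-1]
    if crop: im=im[crop[1]:crop[3],crop[0]:crop[2]]
    cv2.imwrite("pics/"+n,cv2.resize(im,None,fx=z,fy=z,interpolation=cv2.INTER_CUBIC))
E
python3 - <<'E'
from h import *
import pickle
print(finger_overhang, current_tool_pos(), current_ee_rot(), current_time())
for n in ("top","side"):
    s=snapshot(n); save(s,n+"0.png"); pickle.dump(s,open(n+"0.pkl","wb"))
    print(n,s["eye"],s["attitude"],s["fx"],s["k1"])
    for l in ["rail_base","carrier","post","flap","pad_top","strip_fin","dropper","coverslips","dish","tape"]:
        for d in spot_in(l,s)[:3]: print(l,np.round(d["point"],3),round(d["p"],2),proj(s,d["point"]).astype(int))
E
```

```text
pics
0.019 [0.22524349 0.66237012 0.23227794] [-5.12549861e-01 -3.09930665e+00  1.69667526e-03] 0.0
top [ 0.41730645 -0.05930321  1.26362385] [-2.1763197   2.21175248 -0.09491018] 451.9893718733776 -0.011183510104834576
rail_base [ 0.569 -0.018  0.022] 0.97 [246 190]
carrier [ 0.338 -0.184  0.027] 0.73 [308 273]
carrier [ 0.57  -0.046  0.044] 0.68 [256 189]
post [ 0.574 -0.04   0.042] 0.81 [254 187]
flap [ 0.607 -0.043  0.057] 0.84 [255 174]
flap [ 0.337 -0.184  0.028] 0.67 [309 274]
pad_top [ 0.543 -0.042  0.05 ] 0.69 [255 199]
strip_fin [ 0.347 -0.37   0.004] 0.84 [374 268]
strip_fin [ 0.345 -0.048  0.005] 0.8 [258 271]
strip_fin [ 0.47  -0.313  0.006] 0.64 [353 224]
dropper [ 0.616 -0.432  0.02 ] 0.61 [395 172]
dropper [ 0.68  -0.31   0.049] 0.5 [352 147]
coverslips [ 0.338 -0.181  0.026] 0.92 [307 273]
coverslips [ 0.568 -0.017  0.019] 0.25 [246 191]
dish [0.379 0.28  0.011] 0.98 [139 261]
dish [ 0.57  -0.041  0.047] 0.63 [255 189]
tape [ 0.615 -0.429  0.018] 0.89 [393 172]
side [-0.52688427 -0.72311807  0.91955541] [-1.96379809  1.06193223 -0.56952075] 478.7516779194009 -0.16759926093659389
rail_base [ 0.558 -0.051  0.02 ] 0.86 [282 213]
rail_base [ 0.327 -0.191  0.024] 0.69 [280 268]
carrier [ 0.562 -0.053  0.043] 0.66 [283 207]
carrier [ 0.461 -0.315  0.004] 0.66 [340 263]
post [ 0.56  -0.055  0.044] 0.6 [283 207]
flap [ 0.605 -0.042  0.056] 0.58 [287 197]
pad_top [ 0.545 -0.051  0.044] 0.9 [280 209]
strip_fin [ 0.347 -0.05   0.001] 0.92 [244 252]
strip_fin [ 0.33  -0.381  0.003] 0.67 [340 299]
strip_fin [ 0.462 -0.317  0.006] 0.56 [341 262]
dropper [ 0.677 -0.32   0.049] 0.51 [374 215]
coverslips [ 0.329 -0.186  0.025] 0.84 [279 266]
coverslips [ 0.603 -0.042  0.058] 0.27 [287 196]
dish [ 0.464 -0.315  0.005] 0.29 [341 262]
```

```bash
python3 - <<'E'
import cv2,pickle
from h import save
s=pickle.load(open("top0.pkl","rb")); save(s,"t_crop.png",(200,120,420,300),3.6)
E
```

```text
(no output)
```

View pics/side0.png

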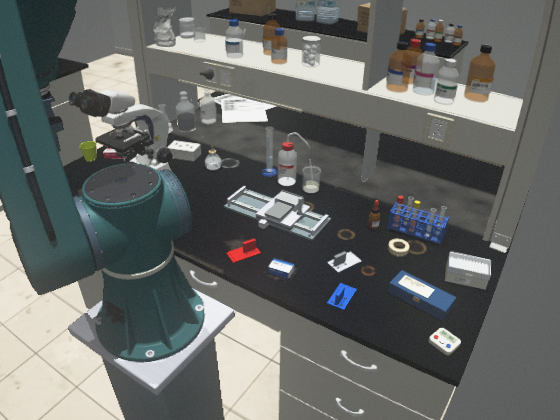

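View pics/t_crop.png

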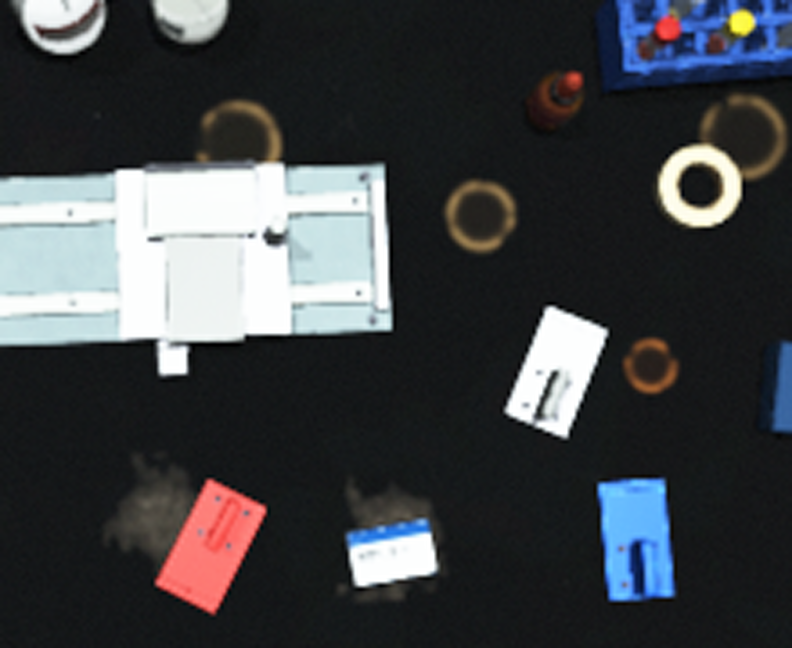

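The candidates for the strip in the top view are red (258,271), blue (374,268) and bare metal with a grey fin (353,224). I choose the metal one, and its fin is at the end nearer the robot. The crop confirms this. In the same view the carrier is at about (256,189), and its post is at crop pixel (275,235), which is top (276,185).

```bash
python3 - <<'E'
import pickle
from h import *
s=pickle.load(open("top0.pkl","rb")); P=cloud(s); im=s["pixels"].astype(int)
def rect(m):
    p=P[m][:,:2].astype(np.float32)*1000; r=cv2.minAreaRect(p); return np.round(cv2.boxPoints(r),1).tolist(), np.round(r[1],1)
roi=lambda u0,v0,u1,v1:(lambda m:(m.__setitem__((slice(v0,v1),slice(u0,u1)),True),m)[1])(np.zeros(P.shape[:2],bool))
br=im.sum(2)
# strip
m=roi(335,200,375,245)&(br>330); print("strip",m.sum(),rect(m),np.nanmedian(P[m][:,2]))
f=roi(335,200,375,245)&(P[...,2]>0.02); print("fin",f.sum(),rect(f) if f.sum()>5 else 0,np.nanmean(P[f],0))
# rail base
b=roi(150,160,312,220)&(P[...,2]>0.004)&(P[...,2]<0.04)&(br>250); print("base",b.sum(),rect(b))
e=roi(150,160,312,220)&(P[...,2]>0.024)&(P[...,2]<.04); 
n,l,st,c=cv2.connectedComponentsWithStats(e.astype(np.uint8))
for i in range(1,n):
    if st[i,4]>15: print("hi",st[i],np.round(np.nanmean(P[l==i],0),4))
q=roi(260,170,300,210)&(P[...,2]>0.065); print("post",q.sum(),np.nanmean(P[q],0),P[q][:,2].max() if q.sum() else 0, np.argwhere(q)[:,::-1].tolist()[:20])
fl=roi(230,160,285,190)&(P[...,2]>0.0525)&(P[...,2]<.062); print("flap",fl.sum(),rect(fl),np.nanmedian(P[fl],0))
pd=roi(240,186,275,217)&(P[...,2]>0.04)&(P[...,2]<.05); print("pad",pd.sum(),rect(pd),np.nanmedian(P[pd],0))
print(np.round(P[185,250:285,2],3))
E
```

```text
strip 600 ([[424.20001220703125, -322.1000061035156], [510.1000061035156, -359.5], [531.0, -311.5], [445.1000061035156, -274.1000061035156]], array([52.3, 93.7])) 0.002820313593633217
fin 69 ([[436.6000061035156, -306.29998779296875], [474.0, -322.0], [478.0, -312.20001220703125], [440.6000061035156, -296.6000061035156]], array([10.6, 40.5])) [ 0.45709721 -0.3084112   0.0359803 ]
base 4375 ([[487.0, 151.8000030517578], [494.3999938964844, -188.5], [639.5, -185.3000030517578], [632.0, 155.0]], array([145.1, 340.4]))
hi [267 166  14  48 424] [ 0.5634 -0.0927  0.0277]
hi [232 168  15  47 441] [0.5617 0.0049 0.0274]
hi [303 170   6  37 135] [ 0.5734 -0.1794  0.0294]
hi [186 175   5  36 143] [0.5659 0.1435 0.0295]
post 23 [ 0.58121558 -0.09967082  0.08531611] 0.09114108688758504 [[277, 180], [276, 181], [277, 181], [278, 181], [279, 181], [275, 182], [276, 182], [277, 182], [278, 182], [279, 182], [275, 183], [276, 183], [277, 183], [278, 183], [279, 183], [275, 184], [276, 184], [277, 184], [278, 184], [279, 184]]
flap 525 ([[575.7999877929688, -102.80000305175781], [632.7999877929688, -105.30000305175781], [637.4000244140625, -1.7999999523162842], [580.4000244140625, 0.699999988079071]], array([103.6,  57. ])) [ 0.60700784 -0.04388938  0.05542355]
pad 609 ([[500.20001220703125, -3.5], [500.70001220703125, -73.5999984741211], [580.0999755859375, -73.0999984741211], [579.5999755859375, -3.0]], array([79.4, 70.1])) [ 0.54074746 -0.0452981   0.04511677]
[0.051 0.056 0.056 0.047 0.043 0.041 0.047 0.045 0.047 0.045 0.045 0.045
 0.045 0.043 0.046 0.044 0.044 0.03  0.024 0.039 0.047 0.043 0.025 0.031
 0.027 0.065 0.077 0.081 0.078 0.029 0.031 0.011 0.011 0.009 0.009]
```

```bash
cat >> h.py <<'E'
def down(yaw): # tool down, closing axis (tool y) along yaw+90deg
    return (R.from_euler('z',yaw)*R.from_matrix(np.diag([-1.,1,-1]))).as_rotvec()
YAW=0.023
def rail(x,y): c,s_=np.cos(YAW),np.sin(YAW); return np.array([c*x-s_*y,s_*x+c*y])
E
python3 - <<'E'
from h import *
import pickle
p=np.array(current_tool_pos()); r=np.hypot(*p[:2]); u=p[:2]/r
o=current_ee_rot()
movep([*(u*0.5),0.5],o); print(current_time(),current_joint_positions())
q=solve_ik([0.48,-0.13,0.5],down(YAW)); print(q)
movej(q); print(current_time())
movep([0.55,-0.165,0.2],down(YAW)); grasp()
print(current_time(),current_tool_pos(),current_ft_force())
s=snapshot("wrist"); save(s,"w1.png"); pickle.dump(s,open("w1.pkl","wb"))
t=snapshot("top"); P=cloud(t)
for d in spot_in("post",s): print(d["point"],d["p"])
for d in spot_in("strip_fin",s): print(d["point"],d["p"])
P=cloud(s); print(s["eye"]); q=P[(P[...,2]>.06)&(P[...,2]<.1)]; print(len(q),np.nanmedian(q,0))
E
```

```text
2.3583 [ 1.19636002e+00 -1.72816567e-01  1.86134489e+00 -8.02294956e-06
  1.45462334e+00 -4.66359537e-02]
[-0.31135924 -0.1796916   1.86523157  0.          1.45605268 -1.90515557]
4.7833
7.3333 [ 0.54997269 -0.1649785   0.19997798] [-0.80969783 -0.36645875  0.22251174]
[0.5509, -0.0447, 0.0452] 0.67
[0.3719, -0.059, 0.0069] 0.82
[0.4736, -0.3077, 0.0046] 0.8
[0.3764, -0.3715, -0.0013] 0.62
[0.5399, -0.0457, 0.0441] 0.3
[ 0.48221635 -0.16742088  0.3521814 ]
913 [0.76259407 0.03007642 0.07798296]
```

View pics/w1.png

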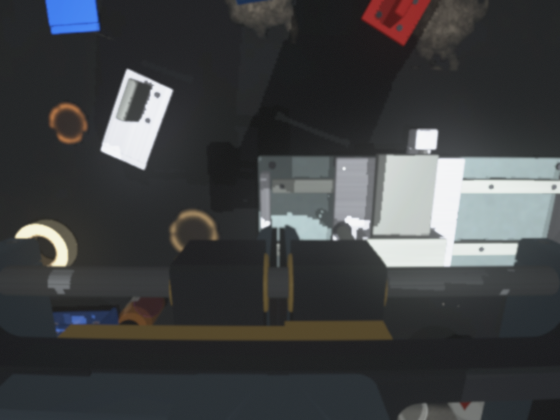

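The wrist view shows the carrier's right side with the post at about (345,232), and there is free space to its right. This agrees with the top-view measurement.

```bash
cat >> h.py <<'E'
POST=np.array([0.5805,-0.1005])
def carrier_edges(s):
    """rail-y of carrier side edges/post from a top picture"""
    P=cloud(s); d=P[...,:2]-np.array([0.5697,-0.018]); c,s_=np.cos(YAW),np.sin(YAW)
    x=c*d[...,0]+s_*d[...,1]; y=-s_*d[...,0]+c*d[...,1]
    m=(P[...,2]>.022)&(P[...,2]<.04)&(abs(x)<.06)&(abs(y)<.15)
    f=(P[...,2]>.052)&(P[...,2]<.06)&(x>.0)&(x<.07)&(abs(y)<.12)
    return np.round([np.nanpercentile(y[m],2),np.nanpercentile(y[m],98),np.nanmedian(y[f]),np.nanmedian(x[f]),f.sum()],4)
E
python3 - <<'E'
from h import *
import pickle
print(carrier_edges(pickle.load(open("top0.pkl","rb"))))
def at(dy,z=.072): return [*(POST+rail(0,dy)),z]
move_straight(at(-.036,.13),down(YAW)); move_straight(at(-.036),vel=.15); dwell(.1)
f0=np.array(current_ft_force()); print("f0",f0)
move_straight(at(-.020),vel=.05)
print(np.array(current_ft_force())-f0)
k=-.020
while k<.030:
    k+=.01; move_straight(at(k),vel=.06); print(round(k,3),np.round(np.array(current_ft_force())-f0,1))
s=snapshot("top"); print(carrier_edges(s), current_tool_pos(),current_time())
E
```

```text
[-9.48e-02  9.65e-02 -2.64e-02  3.61e-02  5.28e+02]
f0 [1.27794205 0.221942   0.17099871]
[-0.85964294  0.48491179 -0.11281374]
-0.01 [-1.3  0.4 -0.2]
0.0 [-1.6 -0.2 -1.1]
0.01 [-0.8  0.2 -0.4]
0.02 [-1.4 -0.8 -0.1]
0.03 [-1.2 -0.1 -0.7]
[5.290e-02 1.107e-01 5.340e-02 3.540e-02 1.330e+02] [ 0.57979124 -0.07045539  0.071986  ] 10.9583
```

```bash
python3 - <<'E'
from h import *
def at(dy,z=.072): return [*(POST+rail(0,dy)),z]
def F(): return np.mean([current_ft_force() for _ in range(8)],0)
f0=F()
k=.030
while k<.062:
    k+=.001 if k>.0385 else .004
    move_straight(at(k),vel=.03); dwell(.04); f=F()-f0; print(round(k,4),np.round(f,1))
    if f[1]<-2.2: break
# back off, rise, look
move_straight(at(k-.03)); move_straight(at(k-.03,.2),vel=.2)
movep([.5,-.3,.25],down(YAW))
s=snapshot("top"); print(carrier_edges(s),current_time()); import pickle; pickle.dump(s,open("top1.pkl","wb")); save(s,"t1.png",(180,140,380,290),4)
E
```

```text
0.034 [-0.3  0.5  0.5]
0.038 [-0.7 -0.   0.2]
0.042 [ 0.  -0.3  1.1]
0.043 [0.7 0.9 0.2]
0.044 [-0.7 -0.6  0.5]
0.045 [-0.3 -0.3  1.1]
0.046 [0.4 0.1 0.6]
0.047 [-0.4  0.2  1.3]
0.048 [-0.7 -0.8  1.1]
0.049 [-0.3  0.1  0.9]
0.05 [-0.1 -0.6  0.4]
0.051 [-0.2 -0.3  0.9]
0.052 [ 0.1 -4.3  0.5]
[-9.390e-02  1.053e-01  3.980e-02  3.800e-02  5.270e+02] 16.9917
```

View pics/t1.png

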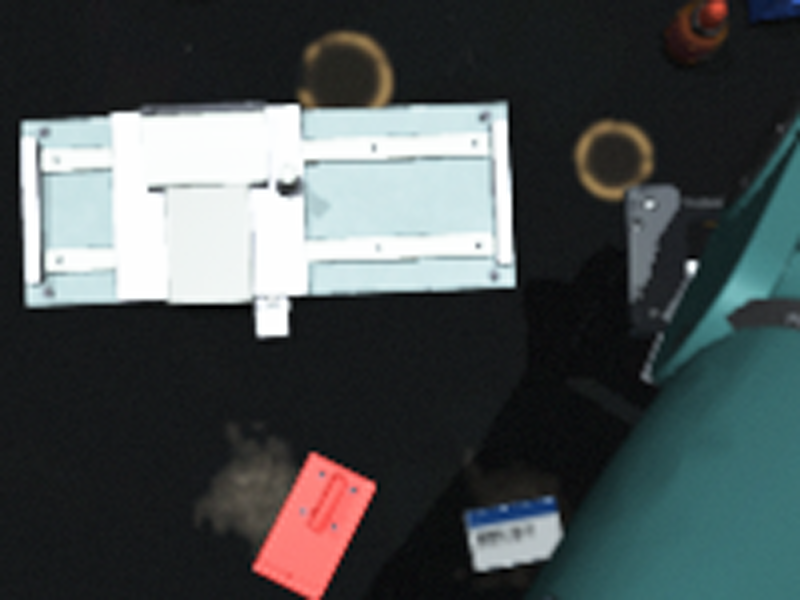

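The carrier is now 40 mm left of the base centre. That is symmetric with the fixed detent block at crop (272,318), so it sits in the station. Next I grasp the strip.

```bash
python3 - <<'E'
from h import *
import pickle
Y=-.405
ungrasp()
movep([.46,-.309,.20],down(Y)); dwell(.15)
def fin(s):
    P=cloud(s); d=np.hypot(P[...,0]-.4585,P[...,1]+.309)
    m=(d<.035)&(P[...,2]>.03)&(P[...,2]<.046)
    if m.sum()<10: return None
    p=P[m]; r=cv2.minAreaRect(p[:,:2].astype(np.float32)*1000); return m.sum(),np.round(r[0],1),np.round(r[1],1),np.round(cv2.boxPoints(r),1).tolist(),np.median(p[:,2])
s=snapshot("wrist"); save(s,"w2.png"); pickle.dump(s,open("w2.pkl","wb")); print("wrist",fin(s))
print(current_time(),current_tool_pos())
t=pickle.load(open("top1.pkl","rb")); P=cloud(t); m=(P[...,2]>.07)&(P[...,2]<.1); m[:,290:]=0; m[:160]=0; print("post",m.sum(),np.nanmean(P[m],0))
E
```

```text
wrist (np.int64(423), array([ 459.2, -309. ]), array([ 9.9, 39.6]), [[439.0, -305.70001220703125], [475.3999938964844, -321.3999938964844], [479.29998779296875, -312.29998779296875], [442.8999938964844, -296.70001220703125]], np.float64(0.04034004370150018))
19.0333 [ 0.46119473 -0.30932913  0.20118641]
post 575 [0.37156912 0.28877931 0.08586932]
```

View pics/w2.png

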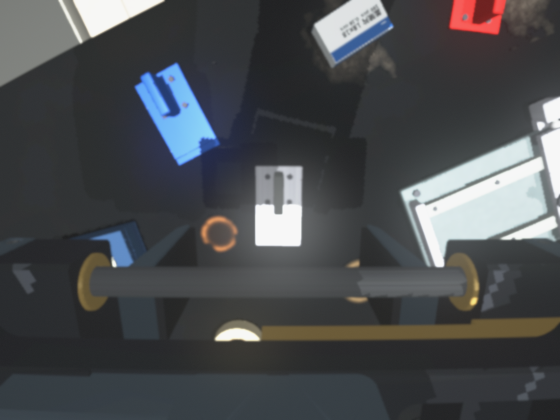

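The wrist view shows the bare-metal strip at (278,205) with its grey fin between the open jaws and its nose ahead. The fin size and height match the description.

```bash
python3 - <<'E'
from h import *
import pickle
Y=-.406
move_straight([.4592,-.309,.07],down(Y),vel=.2); move_straight([.4592,-.309,.0275],vel=.1)
print(current_ft_force()); grasp(); print(current_finger_gap(),current_grip_force())
move_straight([.4592,-.309,.20],vel=.2); print(current_finger_gap())
movep([.615,.02,.25],down(YAW)); dwell(.15)
print(current_time(),current_finger_gap(),current_ft_force())
s=snapshot("wrist"); save(s,"w3.png"); pickle.dump(s,open("w3.pkl","wb"))
for n in ("post","flap","pad_top","flap_edge"):
    for d in spot_in(n,s)[:2]: print(n,d["point"],d["p"])
P=cloud(s); d=P[...,:2]-np.array([.5697,-.018]); c,q=np.cos(YAW),np.sin(YAW)
x=c*d[...,0]+q*d[...,1]; y=-q*d[...,0]+c*d[...,1]; z=P[...,2]
for nm,m in dict(post=(z>.075)&(z<.095)&(abs(y+.016)<.03)&(x<.03),pad=(z>.042)&(z<.05)&(abs(y-.04)<.06)&(abs(x)<.08),flap=(z>.052)&(z<.06)&(x>-.01)&(x<.08)&(abs(y-.04)<.06)).items():
    if m.sum()>5: print(nm,m.sum(),np.round([np.nanpercentile(x[m],[2,98]),np.nanpercentile(y[m],[2,98])],4).tolist(),np.median(z[m]))
E
```

```text
[0.3125479  0.48143278 0.4585011 ]
0.009766548912859352 29.99979078769684
0.009826130226850992
24.1583 0.00987015896109168 [-0.05398175  0.15112492 -1.0541303 ]
post [0.5648, 0.0259, 0.0474] 0.76
flap [0.601, 0.0236, 0.0566] 0.91
pad_top [0.5409, 0.0223, 0.0446] 0.78
pad_top [0.6042, 0.0264, 0.0549] 0.26
flap_edge [0.6061, 0.0259, 0.0576] 0.78
post 162 [[0.0067, 0.0182], [-0.0203, -0.0088]] 0.08812844387954641
pad 4343 [[-0.0662, 0.012], [0.0129, 0.069]] 0.04645006688555453
flap 3456 [[0.0131, 0.0593], [0.0007, 0.0816]] 0.05646953029400925
```

View pics/w3.png

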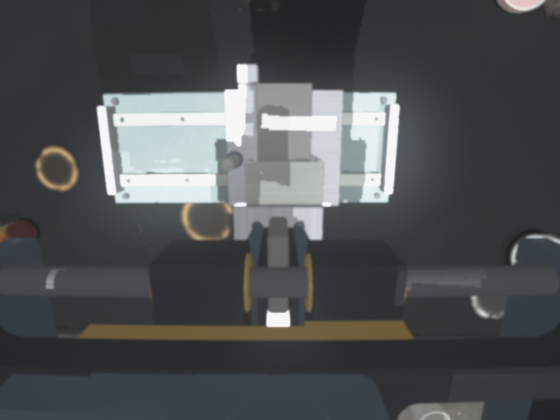

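The wrist view shows the strip held straight, with the post at (232,160), the flap at (285,182) and the pad at (285,110). The wrist depth puts the seat at rail coordinates (0.037, 0.041), which agrees with the top view.

```bash
cat >> h.py <<'E'
SEAT=np.array([.037,.0408])
def tc(dx,z,dy=0): return [*(np.array([.5697,-.018])+rail(*(SEAT+[dx-.065,dy]))),z]
def F(n=5):
    a=[]
    for _ in range(n): a.append(current_ft_force()); dwell(.02)
    return np.mean(a,0)
E
python3 - <<'E'
from h import *
movep(tc(-.036,.16),down(YAW)); move_straight(tc(-.036,.082),vel=.1); dwell(.1)
f0=F(10); np.save("f0.npy",f0); print(current_time(),f0,current_ft_torque())
z=.0775
while z>.069:
    move_straight(tc(-.036,z),vel=.03); f=F()-f0; print(round(z,4),np.round(f,2),np.round(current_ft_torque(),2))
    if f[2]>2.6: break
    z-=.0007
print(current_tool_pos(),current_time(),current_finger_gap())
E
```

```text
26.2333 [-0.06649254 -0.21371309 -1.24270678] [ 0.03983049 -0.01732716  0.03334559]
0.0775 [ 0.29 -0.09 -0.4 ] [ 0.02 -0.01 -0.04]
0.0768 [-0.29  0.31 -0.11] [ 0.02  0.05 -0.01]
0.0761 [-0.12  0.46 -0.17] [-0.01  0.01 -0.01]
0.0754 [0.02 0.43 0.31] [-0.03  0.    0.01]
0.0747 [0.29 0.26 0.39] [ 0.1   0.05 -0.02]
0.074 [-0.05  0.43  0.08] [ 0.02  0.04 -0.03]
0.0733 [-0.45  0.39  2.56] [0.09 0.08 0.01]
0.0726 [-0.17  0.29  3.34] [ 0.04 -0.   -0.01]
[0.50486832 0.02129749 0.07264511] 28.95 0.010174676325539849
```

```bash
python3 - <<'E'
from h import *
f0=np.load("f0.npy"); z=.0726
dx=-.036
while dx<.006:
    dx+=.004 if dx<-.008 else .001
    move_straight(tc(dx,z),vel=.04); f=F(3)-f0; print(round(dx,4),np.round(f,2))
    fx=f[:2]@rail(1,0)
    if fx<-4.5 or abs(f[2])>12: break
print(current_tool_pos(),current_time(),current_finger_gap(),current_ft_torque())
s=snapshot("side"); save(s,"s4.png",(200,150,370,280),4.6)
s=snapshot("wrist"); save(s,"w4.png")
E
```

```text
-0.032 [1.   1.36 3.38]
-0.028 [1.34 0.53 3.62]
-0.024 [1.65 0.48 3.56]
-0.02 [1.1  0.56 3.35]
-0.016 [0.96 0.34 3.56]
-0.012 [0.56 0.53 3.38]
-0.008 [1.33 0.39 3.13]
-0.007 [-1.14  0.22  2.98]
-0.006 [-1.46  0.6   3.17]
-0.005 [-1.27  0.62  3.6 ]
-0.004 [-1.08  0.56  2.9 ]
-0.003 [-1.31  0.1   3.3 ]
-0.002 [-1.46  0.41  2.8 ]
-0.001 [-1.14  0.52  3.67]
0.0 [-1.38  0.52  3.51]
0.001 [-2.64  0.27  3.39]
0.002 [-9.37 -0.07  8.59]
[0.54176635 0.02219207 0.0723988 ] 34.05 0.009915568047416463 [-0.0667174   1.39256436  0.02922436]
```

View pics/s4.png

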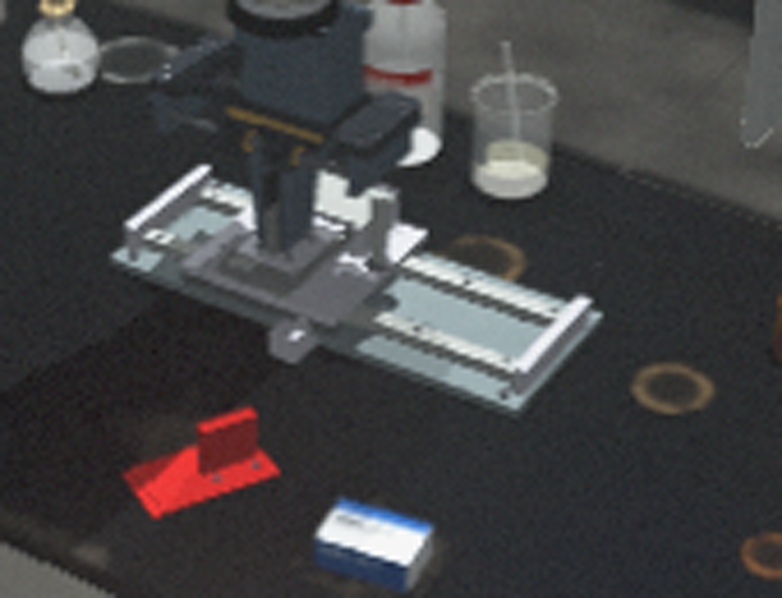

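```bash
python3 - <<'E'
from h import *
f0=np.load("f0.npy")
def st(dx,z):
    move_straight(tc(dx,z),vel=.02); dwell(.1); f=F(4)-f0; print(dx,z,np.round(f,2),np.round(current_ft_torque(),2)); return f
st(.0010,.0724)
for z in (.0717,.0710,.0704): st(.0010,z)
dx=.0010
while dx<.003:
    dx+=.0003
    if st(dx,.0704)[0]<-3.2: break
print(current_tool_pos(),current_time(),current_finger_gap())
s=snapshot("side"); save(s,"s5.png",(225,170,325,240),7.8)
import pickle; pickle.dump(s,open("s5.pkl","wb"))
P=cloud(s)
for n in ("flap","strip_fin"):
    for d in outline_of(n,s)[:1]:
        p=P[d["pixels"]]; print(n,d["p"],len(p),np.nanpercentile(p[:,2],[10,50,90]))
s=snapshot("top"); P=cloud(s); d=P[...,:2]-np.array([.5697,-.018]); c,q=np.cos(YAW),np.sin(YAW)
m=(abs(d[...,0]-.04)<.015)&(abs(d[...,1]-.041)<.035)&(P[...,2]<.09); print("flap z top",m.sum(),np.nanpercentile(P[m][:,2],[10,50,90]) if m.sum() else 0)
E
```

```text
0.001 0.0724 [-4.61  0.1   5.74] [0.01 0.78 0.05]
0.001 0.0717 [-4.43 -0.13  4.57] [-0.01  0.84  0.04]
0.001 0.071 [-5.05 -0.5   5.14] [ 0.    0.91 -0.01]
0.001 0.0704 [-5.09  0.01  5.63] [-0.06  0.91  0.08]
0.0013 0.0704 [-7.32  0.16  7.54] [-0.07  1.19  0.08]
[0.5416966  0.02217042 0.07038877] 36.2333 0.00985110875288189
strip_fin 0.98 472 [0.00106307 0.00404766 0.03388458]
flap z top 0 0
```

View pics/s5.png

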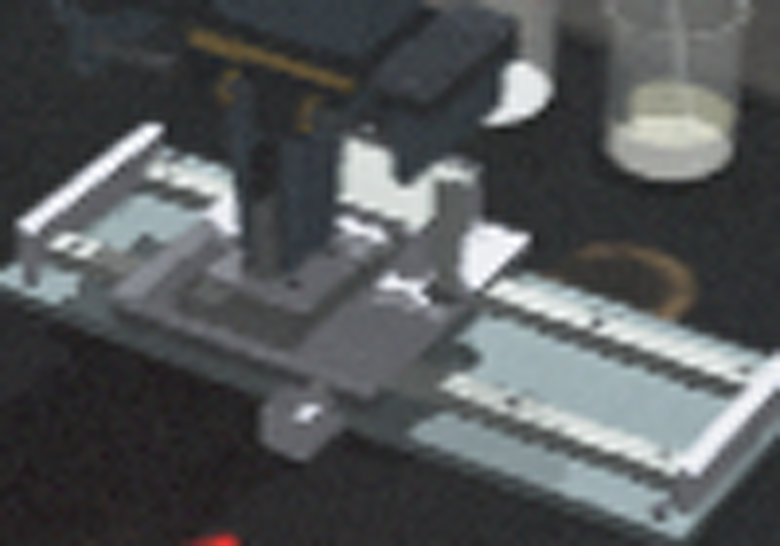

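View pics/w4.png

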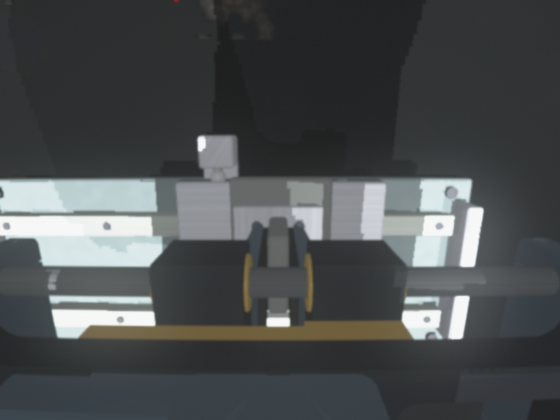

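```bash
python3 - <<'E'
from h import *
import pickle
for nm in ("side0","s5"):
    s=pickle.load(open(nm+".pkl","rb"));P=cloud(s); im=s["pixels"]
    if nm=="s5":
        for v in range(188,204,2): print(v,[(u,*np.round(P[v,u]*1000).tolist(),int(im[v,u].mean())) for u in (270,274,278)])
    dy=.0665 if nm=="s5" else 0
for h,n in((.056,'closed'),):
    for x,y in((.012,0),(.062,0),(.012,.082),(.062,.082)):
        w=np.array([.5697,-.018])+rail(x,y); print(n,x,y,proj(s,[*w,h]))
E
```

```text
188 [(270, 616.0, 36.0, 58.0, 206), (274, 508.0, -50.0, 145.0, 74), (278, 510.0, -63.0, 148.0, 61)]
190 [(270, 611.0, 33.0, 54.0, 220), (274, 620.0, 23.0, 52.0, 200), (278, 508.0, -65.0, 142.0, 59)]
192 [(270, 603.0, 28.0, 52.0, 217), (274, 608.0, 14.0, 54.0, 203), (278, 506.0, -66.0, 137.0, 108)]
194 [(270, 591.0, 20.0, 53.0, 215), (274, 591.0, 4.0, 59.0, 216), (278, 607.0, -2.0, 53.0, 219)]
196 [(270, 582.0, 13.0, 53.0, 125), (274, 584.0, -1.0, 57.0, 215), (278, 589.0, -13.0, 58.0, 219)]
198 [(270, 582.0, 13.0, 45.0, 202), (274, 586.0, -0.0, 48.0, 95), (278, 587.0, -15.0, 52.0, 220)]
200 [(270, 569.0, 5.0, 47.0, 137), (274, 576.0, -6.0, 47.0, 160), (278, 581.0, -19.0, 49.0, 103)]
202 [(270, 564.0, 1.0, 43.0, 139), (274, 578.0, -5.0, 38.0, 91), (278, 578.0, -21.0, 43.0, 103)]
closed 0.012 0 [277.86534033 198.00545706]
closed 0.062 0 [285.65153117 191.10015308]
closed 0.012 0.082 [257.05416537 190.82095489]
closed 0.062 0.082 [265.11887294 184.21705363]
```

The flap's top reads about 0.053–0.058 m, flat along its length, so it is closed. I now ease the push against the stop.

```bash
python3 - <<'E'
from h import *
f0=np.load("f0.npy")
def st(dx,z):
    move_straight(tc(dx,z),vel=.02); dwell(.15); f=F(6)-f0; print(dx,z,np.round(f,2),np.round(current_ft_torque(),2),np.round(current_tool_pos(),4)); return f
for a in ((.0008,.0704),(.0003,.0704),(-.0002,.0704),(-.0002,.0699),(.0002,.0699),(.0005,.0699)): st(*a)
print(current_time())
E
```

```text
0.0008 0.0704 [-3.91  0.24  6.24] [-0.01  0.75  0.05] [0.5416 0.0222 0.0705]
0.0003 0.0704 [0.86 0.39 4.52] [ 0.03 -0.13  0.08] [0.5416 0.0222 0.0706]
-0.0002 0.0704 [3.65 0.14 5.4 ] [ 0.06 -0.66 -0.03] [0.5408 0.0222 0.0705]
-0.0002 0.0699 [ 3.87 -0.22  5.45] [ 0.05 -0.79  0.01] [0.5406 0.0221 0.0699]
0.0002 0.0699 [0.82 0.05 5.93] [-0.06 -0.25  0.01] [0.5407 0.0221 0.0698]
0.0005 0.0699 [-3.07 -0.6   5.91] [-0.12  0.54 -0.01] [0.5408 0.0221 0.0697]
39.4333
```

```bash
python3 - <<'E'
from h import *
f0=np.load("f0.npy")
dx=.0005
for i in range(8):
    dx+=.0003; move_straight(tc(dx,.0699),vel=.02); dwell(.15); f=F(6)-f0; print(round(dx,4),np.round(f,2),np.round(current_tool_pos(),4))
    if f[0]<-5: break
dwell(.5); print(np.round(F(8)-f0,2),np.round(current_tool_pos(),4),current_finger_gap(),current_time(),R.from_rotvec(current_ee_rot()).as_matrix().round(4)[:,1:].tolist())
s=snapshot("side"); P=cloud(s); print("flap", np.round([P[v,u] for v,u in((190,270),(192,270),(192,274),(194,274),(194,278),(196,278))],3).tolist())
E
```

```text
0.0008 [-3.52  0.45  5.8 ] [0.5415 0.0222 0.0699]
0.0011 [-5.22  0.3   6.48] [0.5417 0.0222 0.0699]
[-5.1   0.1   6.55] [0.5417 0.0222 0.0699] 0.009807434882105408 41.0667 [[-0.023, -0.0005], [0.9997, -0.0], [0.0, -1.0]]
flap [[0.607, 0.03, 0.057], [0.599, 0.025, 0.055], [0.611, 0.016, 0.052], [0.595, 0.006, 0.056], [0.61, 0.0, 0.05], [0.592, -0.011, 0.056]]
```

```bash
python3 -c "
from plant import *
print(job_done())"
```

```text
the job is handed in; nothing more can be done
None
```

I handed the job in at about 41 s: the carrier is in the next detent, and the strip is held against the stop under the closed flap, pressing the pad down by an estimated 3.5 mm with about 6.5 N; I did not see the judge's verdict.

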